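# Set the stop and clamp drag of a tube-cutting jig

### The arm

A 7-joint arm with a two-finger parallel gripper is mounted at the origin on the work surface. World frame = base frame: x ahead of the robot, y to its left, z up, the work surface at z = 0. Lengths are in m, angles in degrees, forces in N, time in s.
With the tool pointing down it reaches from about 0.425 to 1.025 m from the base axis. Payload 9.4 kg.
Tool frame: the origin (TCP) lies at the very end of the fingers, on their centre line; the grasp point (between the pads) lies 19 mm behind it; z points along the fingers, y is the line along which they close (so a half turn about z gives the same grasp; the last joint's range is limited). The gripper opens to 85 mm and grips with 20 to 120 N. Pads are 22 mm wide; open, the fingers measure 114 mm over their backs; the gripper's body (76 mm by 85 mm) begins 54 mm behind the grasp point. The pads swing forward as they close: fully open they stand 13 mm farther back than shut.
Start: joints at [-77.676, 34.337, -0.143, 91.639, 0.103, 54.024, -4.572], TCP at [0.209, 0.694, 0.231] pointing down, gripper open.
Joint ranges: [-147.43, 147.43], [-19.82, 112.94], [-74.19, 73.91], [6.32, 146.72], [-59.91, 239.91], [6.04, 106.73], [-150.56, 150.56]. Speed limits (degrees/s): [127.2, 127.2, 172.46, 172.46, 180, 180, 180].

### API

Orientations are given as a 3x3 rotation matrix whose columns are the frame's x, y, z axes.
In Python, from rig import ctrl, cams gives the robot as it stands.
- The arm moves only by the tool send_rows, never from a script. Its argument "plan" is a list of rows, each an object of numbers: "x", "y", "z": the shift along the tool's x, y, z in mm; "ax", "ay", "az": the turn, a rotation vector about the tool's x, y, z in degrees. In form: [{"x": .., "y": .., "z": .., "ax": .., "ay": .., "az": ..}, ...]. A call has 1 to 8 rows; each row is the pose to reach, as a shift and turn from the pose commanded when the call began, along the tool's axes at that moment; what a row does not reach only later rows make up. A row lasts 1/12 s, in which the tool goes at most 41.7 mm and 7.16 degrees, less where a joint would pass 70% of its speed; a pose out of reach is approached as far as the arm can. A call with a gripper value outside its range is refused whole. "claw" is the closure, from 0 (fully open) to 1 (shut), set as the call begins (left out, the last holds). The fingers move at their own pace and stop on an object; "force" is the grip in N (left out, the last holds). Time passes only in rows, so rows that repeat a pose let the fingers close. It gives the time, the measured TCP pose, the force, the opening and the grip force at its end, in the units of the state.
- ctrl.state(): the state, without advancing time (a new reading comes with each control period).
- cams.get_image(name): name is "scene" or "top"; returns a dict with "pixels" (400x640x3 uint8, red, green, blue), "camera_matrix" (3x3 intrinsics, pixels), "k1" (the pictures are not rectified: a ray, as slopes to the right and down, at radius r is drawn at 1 + k1 r^2 times it, then the intrinsics apply), "origin" and "orientation" of the camera in the world. Camera axes: x right, y up, looking along -z (the intrinsics and any distortion apply to the point x, -y, -z); pixel columns grow to the right and rows downward; lengths in m; the calibration is good to about 2 mm. A picture is of the moment at which its call begins. There is no depth.
- ctrl.hand_in(): hands the job in; it is judged then, once.
The state is a dict: "time_s": time; "qpos": joint angles; "joint_vel": joint speeds; "effort": joint torques, N m; "ee_pos": TCP position; "tool_rot": TCP orientation; "wrist_force": force on the tool from outside, world axes, zero at the start; "ft_torque": the same for the moment, N m; "gripper_width": finger opening in m; "gripper_force": force on a finger pad.
Only numpy, scipy, OpenCV 4.12 (cv2) and the standard library are available. Lean on these libraries where they do the work, as an engineer would, in place of code of your own. Each camera call takes 0.05 s, during which the arm holds its last target. There are 200 camera calls.

### The job

Set up the tube-cutting jig: slide the black length stop along its track until its white needle lines up with the red marker clip, then turn the brass thumbscrew clockwise until the clamp seats on the copper tube and it will turn no further. From there back it off a quarter turn, so that the tube can just be fed through, and finish while still gripping the thumbscrew at that setting. Leave the stop where you set it, and do not disturb the steel block, the tin or the hammer.

Things in the scene. Friction and masses are not known exactly. Their poses are not given: they have to be found in the camera images.
- jig: Jig fixed to the bench: aluminium plate 120 (x) x 360 (y) x 18 mm; origin at the centre of its underside, on the bench; y runs along plate and track, z up. Steel track 28 mm wide, top at z = 32 mm, y = -170 to +20 mm. Grey bridge, 80 mm in x, 30 mm in y, at y = +115 mm, top at z = 85 mm, over a copper tube along y.
- stop_grip (a point): Point in the grip of the black stop on the track. The grip is a block 24 mm across the track (jig x), 20 mm along it; it reaches 12 mm above this point and 24 mm below, where a 44 x 36 mm carriage begins. Axes as the jig's. A white needle at the same jig y points to jig +x. A steel plate 20 mm wide stands 18 to 22 mm away on the +y side, its top 8 mm below this point.
- stop (a joint): Position of the stop along its track, m, growing towards jig +y, 0 to 0.12; at 0 the grip is at jig y = -140 mm. It slides with about 1.5 N of friction and stays where it is left.
- marker: Red clip on the white rule beside the track, 22 (jig x) x 6 (jig y) x 10 mm, fixed, 50 mm to the +x side of the track's middle; origin at the centre of its underside, axes as the jig's, top 28.5 mm above the bench. The stop is set when its grip point has the same jig y as this origin. At the start it lies to the +y side of the stop.
- screw_grip (a point): Point on the upright axis of the brass thumbscrew, at gripping height: 117 mm above the bench, at jig x = 0, y = +115 mm; axes turn with the screw. The head is a flat upright wing 42 mm long (its x), 12 mm thick (its y), 13 mm above this point to 23 mm below, on a 28 mm round collar. A red dash marks the -x end of its top. The head does not rise or sink as it turns.
- screw (a joint): Thumbscrew angle, rad, growing clockwise seen from above (tightening): 0 = seated on a hard stop (wing along jig x, red dash to -x), -1.57 = a quarter turn back, -2.8 = loose end. Starts 0.7 to 2.0 rad short of the seat, turns with about 0.06 N m of friction, stays where left. The foot under the bridge rises 3 mm per quarter turn.
- block: Bystander: loose steel bench block 75 x 75 x 18 mm; origin at the centre of its underside.
- tin: Bystander: loose round aluminium tin, 64 mm diameter, 60 mm tall; origin at the centre of its underside.
- hammer: Bystander: small loose hammer 220 mm long lying on the bench beyond the jig's +x side, roughly parallel to the track; handle towards its own -x, origin about the middle of its length.

How it is judged (in metres and radians):
On the way, in this order (a step that is already met when the one before it is completed fails the run):
1. the stop's needle is lined up with the marker, within 5 mm (y of stop_grip in the frame of marker between -0.005 and 0.005 m), for 0.2 s.
2. the thumbscrew is turned down until it seats (within 0.08 rad of the hard stop) (value of joint screw above -0.08 rad), for 0.1 s.
At the end, for the whole second after the job is handed in: The thumbscrew stands still a quarter turn (1.57 rad, within 0.22) back from its seat, gripped between the fingers (contact over 2 N, fingers around the wing); the stop is still within 5 mm of the marker; block, tin and hammer are within 15 mm of where they were (all of step 1 and value of joint screw between -1.79 and -1.35 rad and velocity of joint screw between -0.05 and 0.05 rad/s and contact force between the fingers and screw above 2 N and distance between the grasp point and screw_grip below 0.04 m and distance of each of block, tin, hammer from where it was at the start of the episode below 0.015 m); the arm keeps its last pose, push and grip.
It fails at once if the block, the tin or the hammer is disturbed (moved 15 mm) (distance of any of block, tin, hammer from where it was at the start of the episode above 0.015 m).
It also fails if it takes over 54 s, if anything falls off the work surface, if the arm or the gripper's body presses on something with over 40 N, if the wrist force passes 120 N, or if a joint passes its speed limit or range.

## Working session

There is one attempt and no reset: what is moved stays moved. The work goes in short steps, Python scripts to look and compute and a tool call to move; the robot and the scene stay as the last step left them, time stands still between calls to the robot, and variables do not carry over. Pictures are saved under pics/ and viewed, at most 10 in all, crops included, and the job is handed in when it is done.

Besides the shell and the picture viewer there is one more tool, called as name([rows], argument=value, ...), one row to a line, values as JSON. send_rows: Moves the arm, as the interface text tells. Its arguments: {"type":"object","properties":{"plan":{"type":"array"},"claw":{"type":"number"},"force":{"type":"number"}},"required":["plan"]}

```bash
ls; mkdir -p pics
python3 - <<'E'
from rig import ctrl,cams
import cv2,numpy as np
for n in("scene","top"):
    d=cams.get_image(n); cv2.imwrite(f"pics/{n}0.png",d["pixels"][:,:,::-1])
    print(n,d["camera_matrix"],d["k1"],d["origin"],d["orientation"])
print(ctrl.state())
E
```

```text
pics
scene [[372.64509248   0.         320.43989321]
 [  0.         372.64509248 201.35711402]
 [  0.           0.           1.        ]] -0.026115670867071207 [ 0.82328575 -0.27160354  0.65147845] [[ 0.84488711 -0.39918495  0.35611395]
 [ 0.53483796  0.64363796 -0.54742902]
 [-0.01068303  0.65297898  0.75730068]]
top [[464.75994382   0.         324.29089335]
 [  0.         464.75994382 192.20317226]
 [  0.           0.           1.        ]] 0.025715284335203807 [0.38129697 0.12314163 1.07671948] [[-0.02481422  0.98128471 -0.19095698]
 [-0.99956785 -0.02134301  0.02021362]
 [ 0.01575972  0.19137604  0.98139026]]
{'time_s': 0.1, 'qpos': array([-77.67665911,  34.38140625,  -0.14597994,  91.6772899 ,
         0.10343348,  54.02248097,  -4.57196883]), 'joint_vel': array([ 0.06842857, -0.03017347,  0.01052015, -0.03032375,  0.00911346,
       -0.05448953, -0.05538432]), 'effort': array([ 5.45789982e-03, -7.77987456e+01,  1.57020539e+00, -2.58625478e+01,
        1.27038787e-02,  5.59819586e-03, -1.83783237e-05]), 'ee_pos': array([0.20844249, 0.69394602, 0.23047879]), 'tool_rot': array([[-9.57752513e-01,  2.87593545e-01, -2.77349972e-04],
       [ 2.87593648e-01,  9.57751518e-01, -1.38723838e-03],
       [-1.33328447e-04, -1.40839514e-03, -9.99998999e-01]]), 'wrist_force': array([0.1467483 , 0.87130461, 0.39019034]), 'ft_torque': array([ 0.01656626, -0.04720764,  0.00505047]), 'gripper_force': 0.0, 'gripper_width': 0.0854099551683154}
```

View pics/scene0.png

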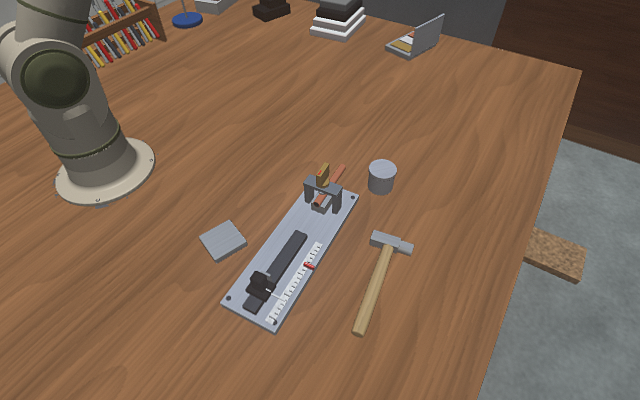

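View pics/top0.png

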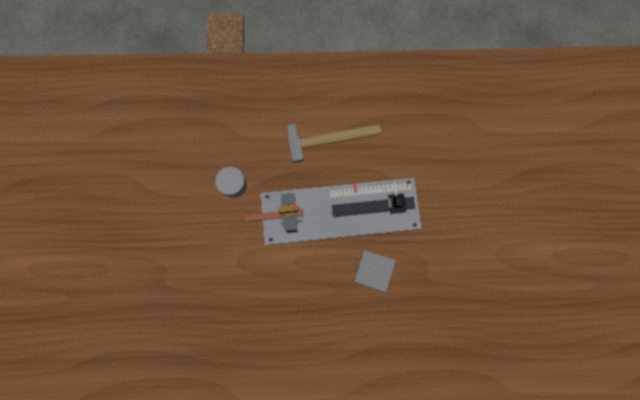

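The scene picture shows the jig with the stop at about (262,283), the red marker at (309,266) and the brass wing at (323,174). The top picture shows the plate corners near (262,191), (415,179), (420,230) and (265,244). I'll enlarge both.

Run:
```python
import cv2,numpy as np
a=cv2.imread("pics/scene0.png")[150:340,210:370]; b=cv2.imread("pics/top0.png")[165:255,235:430]
a=cv2.resize(a,None,fx=3,fy=3,interpolation=cv2.INTER_CUBIC); cv2.imwrite("pics/sc.png",a)
b=cv2.resize(b,None,fx=4,fy=4,interpolation=cv2.INTER_CUBIC); cv2.imwrite("pics/tc.png",b)
```

```text
(no output)
```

View pics/sc.png

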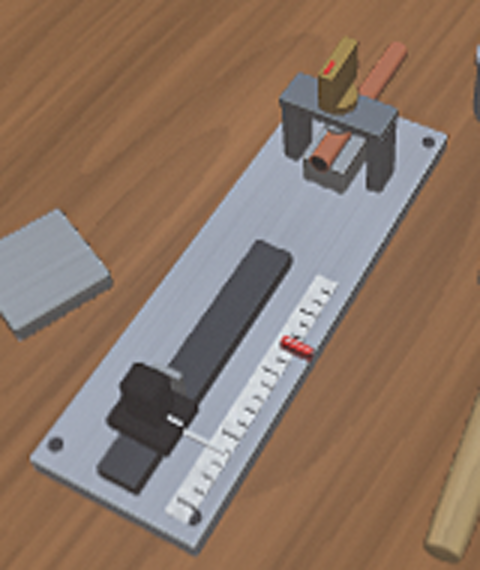

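View pics/tc.png

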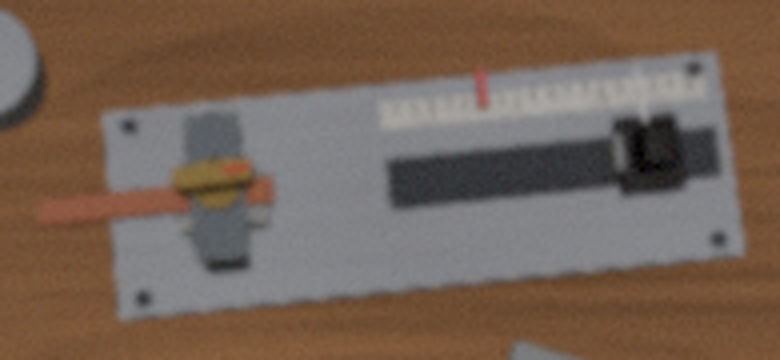

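The scene crop shows the needle base at about (168,418), the red clip at (297,347) and the wing's dash at (329,67). In the top crop the clip is at (482,91), the needle at x≈642 and the wing runs (175,178) to (252,168) with its dash at the right end. Next I'll fit the jig pose from the plate corners.

```bash
cat > h.py <<'E'
import numpy as np, cv2
from scipy.optimize import least_squares
CAL={}
def cal(cams):
    for n in("scene","top"):
        if n not in CAL: CAL[n]=cams.get_image(n)
def proj(n,P):
    d=CAL[n]; c=(np.atleast_2d(P)-d["origin"])@np.array(d["orientation"])
    s=np.c_[c[:,0],-c[:,1]]/(-c[:,2:3]); s=s*(1+d["k1"]*(s**2).sum(1,keepdims=True))
    K=np.array(d["camera_matrix"]); return s@K[:2,:2].T+K[:2,2]
def unc(n,x,y):
    return np.array([x/3+210-.33,y/3+150-.33]) if n=="scene" else np.array([x/4+235-.375,y/4+165-.375])
def jw(j,p):
    c,s=np.cos(j[2]),np.sin(j[2]); p=np.atleast_2d(p)
    return np.c_[j[0]+c*p[:,0]-s*p[:,1], j[1]+s*p[:,0]+c*p[:,1], p[:,2]]
E
python3 - <<'E'
from rig import ctrl,cams
from h import *
cal(cams)
z=.018
L=[("top",(.06,.18,z),103,114),("top",(.06,-.18,z),716,52),("top",(-.06,-.18,z),745,255),("top",(-.06,.18,z),121,319),
("scene",(.06,-.18,z),195,548),("scene",(-.06,-.18,z),33,460),("scene",(.06,.18,z),447,133)]
def r(j): return np.concatenate([proj(n,jw(j,p))[0]-unc(n,x,y) for n,p,x,y in L])
best=min((least_squares(r,[.5,.1,a]) for a in np.arange(-3,3,1.)),key=lambda s:s.cost)
j=best.x; print("jig",j,np.degrees(j[2]));print(r(j).round(1)); np.save("jig.npy",j)
# marker
M=lambda y:[(n,(.05,y,.0235),a,b) for n,a,b in(("top",482,91),("scene",297,347))]
s=least_squares(lambda v:np.concatenate([proj(n,jw(j,p))[0]-unc(n,a,b) for n,p,a,b in M(v[0])]),[-.04]);print("marker y",s.x,s.fun)
# stop grip top (x=0): fit y,z
s=least_squares(lambda v:np.concatenate([proj(n,jw(j,(0,v[0],v[1])))[0]-unc(n,a,b) for n,a,b in(("top",655,140),("scene",147,377))]),[-.1,.08]);print("grip top",s.x,s.fun)
for th in np.arange(-2.1,-.6,.1):
  # cw: screw axis x = rotate by -th (ccw) about z... th<0 => ccw angle -th
  a=-th; e=np.array([np.cos(a),np.sin(a)])*.021
  P=[(-e[0],.115-e[1],.13),(e[0],.115+e[1],.13)]
  o=[]
  for n,(sx,ox,oy) in(("top",(4,235,165)),("scene",(3,210,150))):
     o.append(((proj(n,jw(j,P))-[ox,oy])*sx).round().tolist())
  print(round(th,2),o)
for n in CAL:
  print(n,(proj(n,jw(j,[(0,.115,.13),(0,-.12,.09)]))).round(1).tolist())
E
```

```text
jig [0.54388063 0.06606323 0.08383061] 4.803140085781905
[-0.5 -0.1 -0.2 -0.5  0.2 -0.5 -0.7  0.4  0.3  0.2 -1.4 -0.2  0.2  0.3]
marker y [-0.03951052] [-0.49679785 -0.39008348  0.06552159  0.53050004]
grip top [-0.12503026  0.08089926] [ 0.03401095  0.32223611 -0.08148606 -0.05774624]
-2.1 [[[242.0, 148.0], [176.0, 196.0]], [[338.0, 78.0], [335.0, 34.0]]]
-2.0 [[[244.0, 151.0], [174.0, 192.0]], [[335.0, 78.0], [338.0, 34.0]]]
-1.9 [[[246.0, 155.0], [172.0, 189.0]], [[331.0, 77.0], [341.0, 34.0]]]
-1.8 [[[248.0, 158.0], [170.0, 185.0]], [[328.0, 77.0], [344.0, 34.0]]]
-1.7 [[[249.0, 162.0], [169.0, 181.0]], [[325.0, 76.0], [347.0, 35.0]]]
-1.6 [[[250.0, 166.0], [169.0, 177.0]], [[322.0, 75.0], [350.0, 36.0]]]
-1.5 [[[250.0, 170.0], [168.0, 173.0]], [[320.0, 74.0], [352.0, 37.0]]]
-1.4 [[[250.0, 174.0], [168.0, 169.0]], [[317.0, 73.0], [355.0, 38.0]]]
-1.3 [[[249.0, 178.0], [169.0, 165.0]], [[314.0, 72.0], [357.0, 39.0]]]
-1.2 [[[248.0, 182.0], [170.0, 161.0]], [[312.0, 70.0], [360.0, 41.0]]]
-1.1 [[[247.0, 186.0], [171.0, 157.0]], [[310.0, 68.0], [362.0, 42.0]]]
-1.0 [[[245.0, 190.0], [173.0, 154.0]], [[309.0, 66.0], [363.0, 44.0]]]
-0.9 [[[243.0, 193.0], [175.0, 150.0]], [[307.0, 64.0], [365.0, 46.0]]]
-0.8 [[[241.0, 197.0], [177.0, 147.0]], [[306.0, 62.0], [366.0, 48.0]]]
-0.7 [[[238.0, 200.0], [180.0, 144.0]], [[305.0, 60.0], [367.0, 50.0]]]
scene [[322.1, 168.4], [259.5, 270.3]]
top [[287.3, 207.9], [396.8, 199.5]]
```

send_rows([
  {"x": -548,"y": -621,"z": 40,"az": 68.5},
  {"x": -548,"y": -621,"z": 40,"az": 68.5},
  {"x": -548,"y": -621,"z": 40,"az": 68.5},
  {"x": -548,"y": -621,"z": 40,"az": 68.5},
  {"x": -548,"y": -621,"z": 40,"az": 68.5},
  {"x": -548,"y": -621,"z": 40,"az": 68.5},
  {"x": -548,"y": -621,"z": 40,"az": 68.5},
  {"x": -548,"y": -621,"z": 40,"az": 68.5},
], claw=0, force=30)

```text
invalid input
```

```bash
cat > go.py <<'E'
# usage: go.py jigx jigy z yaw_in_jig_deg(tool y axis vs jig x) -> row in tool axes
import sys; from h import *; from rig import ctrl
from scipy.spatial.transform import Rotation as R
s=ctrl.state(); j=np.load("jig.npy"); x,y,z,a=map(float,sys.argv[1:])
t=jw(j,(x,y,z))[0]; T=np.array(s["tool_rot"]); a=np.radians(a)+j[2]
Y=np.array([np.cos(a),np.sin(a),0]); Z=np.array([0,0,-1.]); G=np.c_[np.cross(Y,Z),Y,Z]
d=T.T@(t-s["ee_pos"])*1e3; w=R.from_matrix(T.T@G).as_rotvec(degrees=True)
p=np.array(s["ee_pos"])-[j[0],j[1],0]; c,q=np.cos(j[2]),np.sin(j[2])
print("shift",d.round(1),"turn",w.round(1),"t",s["time_s"],"jigpos",(np.array([c*p[0]+q*p[1],-q*p[0]+c*p[1],p[2]])*1e3).round(1),"F",np.round(s["wrist_force"],1),"tz",round(s["ft_torque"][2],2),"w",round(s["gripper_width"],4),"gf",round(s["gripper_force"],1),"q",np.round(s["qpos"]))
E
python3 go.py 0 -.125 .15 0
```

```text
shift [-547.7 -621.3   81.4] turn [-0.   0.  68.5] t 0.2 jigpos [-281.6  653.9  230.7] F [-0.4  0.4 -0.2] tz 0.06 w 0.0853 gf 0.0 q [-78.  34.  -0.  92.   0.  54.  -5.]
```

send_rows([
  {"x": -548,"y": -621,"z": 40,"ax": 0,"ay": 0,"az": 68.5},
  {"x": -548,"y": -621,"z": 40,"ax": 0,"ay": 0,"az": 68.5},
  {"x": -548,"y": -621,"z": 40,"ax": 0,"ay": 0,"az": 68.5},
  {"x": -548,"y": -621,"z": 40,"ax": 0,"ay": 0,"az": 68.5},
  {"x": -548,"y": -621,"z": 40,"ax": 0,"ay": 0,"az": 68.5},
  {"x": -548,"y": -621,"z": 40,"ax": 0,"ay": 0,"az": 68.5},
  {"x": -548,"y": -621,"z": 40,"ax": 0,"ay": 0,"az": 68.5},
  {"x": -548,"y": -621,"z": 40,"ax": 0,"ay": 0,"az": 68.5},
], claw=0, force=30)

```text
time_s: 0.87
ee_pos: [0.3482, 0.39, 0.2153]
tool_rot: [[-0.27, 0.963, 0.0], [0.963, 0.27, 0.0], [0.0, 0.0, -1.0]]
wrist_force: [1.6, 2.1, 0.0]
gripper_width: 0.0856
gripper_force: 0.0
```

```bash
python3 go.py 0 -.125 .15 0
```

```text
shift [-487.5   77.6   65.2] turn [ 0.  -0.  10.8] t 0.8667 jigpos [-167.9  339.2  215.3] F [1.6 2.1 0. ] tz -0.01 w 0.0856 gf 0.0 q [-66.  22.  16. 120.  -9.  39. -28.]
```

send_rows([
  {"x": -488,"y": 78,"z": 40,"ax": 0,"ay": 0,"az": 10.8},
  {"x": -488,"y": 78,"z": 40,"ax": 0,"ay": 0,"az": 10.8},
  {"x": -488,"y": 78,"z": 40,"ax": 0,"ay": 0,"az": 10.8},
  {"x": -488,"y": 78,"z": 40,"ax": 0,"ay": 0,"az": 10.8},
  {"x": -488,"y": 78,"z": 40,"ax": 0,"ay": 0,"az": 10.8},
  {"x": -488,"y": 78,"z": 40,"ax": 0,"ay": 0,"az": 10.8},
  {"x": -488,"y": 78,"z": 40,"ax": 0,"ay": 0,"az": 10.8},
  {"x": -488,"y": 78,"z": 40,"ax": 0,"ay": 0,"az": 10.8},
])

```text
time_s: 1.53
ee_pos: [0.489, 0.0891, 0.1883]
tool_rot: [[-0.091, 0.996, 0.0], [0.996, 0.091, 0.0], [0.0, 0.0, -1.0]]
wrist_force: [0.9, 0.6, -0.2]
gripper_width: 0.0854
gripper_force: 0.0
```

```bash
python3 go.py 0 -.125 .12 0
```

```text
shift [-152.9   51.6   68.3] turn [ 0.  -0.   0.4] t 1.5333 jigpos [-52.7  27.6 188.3] F [ 0.9  0.6 -0.2] tz -0.05 w 0.0854 gf 0.0 q [-30.  23.  18. 124. -12.  34.   2.]
```

send_rows([
  {"x": -153,"y": 52,"z": 68,"ax": 0,"ay": 0,"az": 0.4},
  {"x": -153,"y": 52,"z": 68,"ax": 0,"ay": 0,"az": 0.4},
  {"x": -153,"y": 52,"z": 68,"ax": 0,"ay": 0,"az": 0.4},
  {"x": -153,"y": 52,"z": 68,"ax": 0,"ay": 0,"az": 0.4},
  {"x": -153,"y": 52,"z": 68,"ax": 0,"ay": 0,"az": 0.4},
  {"x": -153,"y": 52,"z": 68,"ax": 0,"ay": 0,"az": 0.4},
  {"x": -153,"y": 52,"z": 68,"ax": 0,"ay": 0,"az": 0.4},
])

```text
time_s: 2.12
ee_pos: [0.5538, -0.057, 0.12]
tool_rot: [[-0.082, 0.997, -0.001], [0.997, 0.082, 0.0], [0.0, -0.001, -1.0]]
wrist_force: [0.5, 0.5, 0.8]
gripper_width: 0.0855
gripper_force: 0.0
```

```bash
python3 - <<'E'
from rig import ctrl,cams
import cv2
a=cams.get_image("scene")["pixels"][150:340,210:370,::-1]
cv2.imwrite("pics/s1.png",cv2.resize(a,None,fx=3,fy=3,interpolation=cv2.INTER_CUBIC))
E
python3 go.py 0 -.125 .055 0
```

```text
shift [-2.7  0.4 65.3] turn [-0. -0.  0.] t 2.1667 jigpos [  -0.4 -122.4  120.3] F [-0.8  0.2  0.3] tz 0.03 w 0.0857 gf 0.0 q [ -9.  32.  13. 120. -15.  29.  20.]
```

View pics/s1.png

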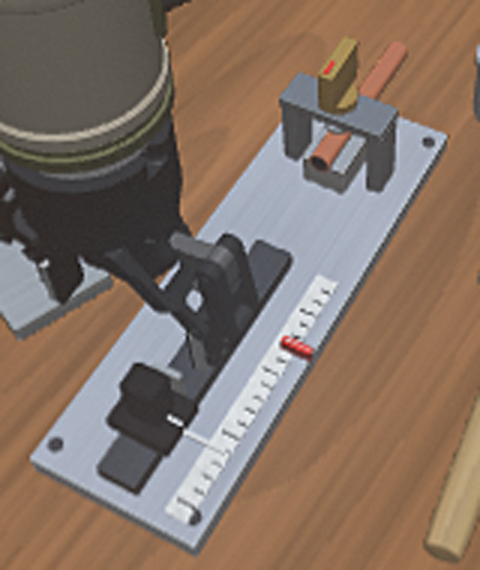

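The fingers are above the stop, which stays clear at (147,377), so I'll descend.

send_rows([
  {"x": -3,"y": 0,"z": 33,"ax": 0,"ay": 0,"az": 0},
  {"x": -3,"y": 0,"z": 50,"ax": 0,"ay": 0,"az": 0},
  {"x": -3,"y": 0,"z": 63,"ax": 0,"ay": 0,"az": 0},
  {"x": -3,"y": 0,"z": 63,"ax": 0,"ay": 0,"az": 0},
  {"x": -3,"y": 0,"z": 63,"ax": 0,"ay": 0,"az": 0},
])

```text
time_s: 2.58
ee_pos: [0.5541, -0.0581, 0.0576]
tool_rot: [[-0.086, 0.996, -0.001], [0.996, 0.086, 0.001], [0.001, -0.001, -1.0]]
wrist_force: [-0.5, -0.3, 0.6]
gripper_width: 0.0853
gripper_force: 0.0
```

send_rows([
  {"x": 0,"y": 0,"z": 0,"ax": 0,"ay": 0,"az": 0},
  {"x": 0,"y": 0,"z": 0,"ax": 0,"ay": 0,"az": 0},
  {"x": 0,"y": 0,"z": 0,"ax": 0,"ay": 0,"az": 0},
  {"x": 0,"y": 0,"z": 0,"ax": 0,"ay": 0,"az": 0},
  {"x": 0,"y": 0,"z": 0,"ax": 0,"ay": 0,"az": 0},
  {"x": 0,"y": 0,"z": 0,"ax": 0,"ay": 0,"az": 0},
], claw=1, force=30)

```text
time_s: 3.08
ee_pos: [0.5531, -0.0598, 0.0579]
tool_rot: [[-0.083, 0.997, -0.002], [0.997, 0.083, 0.0], [0.001, -0.002, -1.0]]
wrist_force: [-5.3, -0.1, 9.1]
gripper_width: 0.0233
gripper_force: 31.4
```

```bash
python3 go.py 0 -.0395 .057 0
```

```text
shift [86.6  1.2  1. ] turn [-0.1 -0.  -0. ] t 3.0833 jigpos [  -1.3 -126.1   57.9] F [-5.3 -0.1  9.1] tz -0.0 w 0.0233 gf 31.4 q [ -6.  38.  10. 122. -17.  22.  22.]
```

send_rows([
  {"x": 12,"y": 0,"z": 0,"ax": 0,"ay": 0,"az": 0},
  {"x": 26,"y": 0,"z": 0,"ax": 0,"ay": 0,"az": 0},
  {"x": 42,"y": 0,"z": 0,"ax": 0,"ay": 0,"az": 0},
  {"x": 58,"y": 0,"z": 0,"ax": 0,"ay": 0,"az": 0},
  {"x": 73,"y": 0,"z": 0,"ax": 0,"ay": 0,"az": 0},
  {"x": 82,"y": 0,"z": 0,"ax": 0,"ay": 0,"az": 0},
  {"x": 86,"y": 0,"z": 0,"ax": 0,"ay": 0,"az": 0},
  {"x": 86,"y": 0,"z": 0,"ax": 0,"ay": 0,"az": 0},
])

```text
time_s: 3.75
ee_pos: [0.5461, 0.0272, 0.0579]
tool_rot: [[-0.085, 0.996, -0.001], [0.996, 0.085, 0.001], [0.001, -0.001, -1.0]]
wrist_force: [-4.4, 1.7, 8.2]
gripper_width: 0.0235
gripper_force: 31.4
```

```bash
python3 - <<'E'
from rig import ctrl,cams
import cv2
a=cams.get_image("scene")["pixels"][220:330,230:350,::-1]
b=cams.get_image("top")["pixels"][165:255,335:430,::-1]
a=cv2.resize(a,(480,440),interpolation=cv2.INTER_CUBIC);b=cv2.resize(b,(317,300),interpolation=cv2.INTER_CUBIC)
import numpy as np
c=np.zeros((440,797,3),np.uint8);c[:,:480]=a;c[:300,480:]=b
cv2.imwrite("pics/s2.png",c)
E
python3 go.py 0 -.0395 .057 0
```

```text
shift [0.  1.  0.9] turn [-0.1 -0.   0. ] t 3.85 jigpos [ -1.  -39.5  57.9] F [-5.6  1.2  9.3] tz -0.09 w 0.0236 gf 31.3 q [-16.  38.  11. 123. -19.  21.  15.]
```

View pics/s2.png

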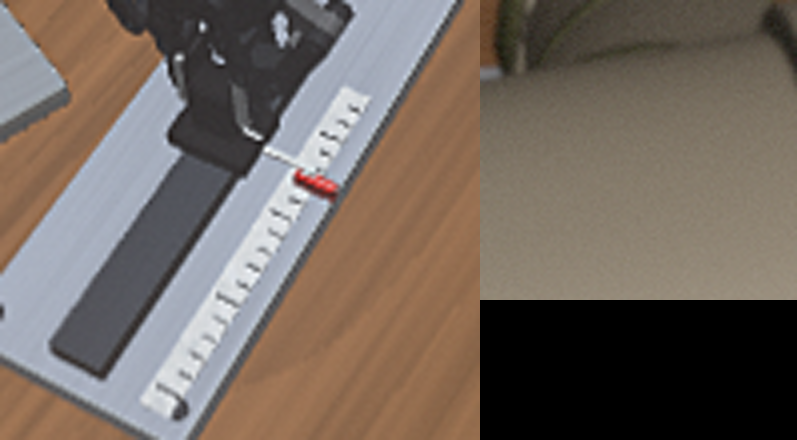

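The needle runs from (265,150) to (312,172) in the left half, with the clip centred at about (317,184). I'll triangulate the needle's height from the first pair of pictures and use it here.

Run:
```python
from rig import ctrl,cams
from h import *
cal(cams); j=np.load("jig.npy")
# initial needle: scene points base/tip (unknown x), top column 642 near rows 85-100
def f(v):
    y,z,x1,x2,x3=v
    return np.concatenate([proj("scene",jw(j,(x1,y,z)))[0]-unc("scene",168,418),proj("scene",jw(j,(x2,y,z)))[0]-unc("scene",225,452),
      proj("top",jw(j,(x3,y,z)))[0]-unc("top",642,92)])
s=least_squares(f,[-.125,.04,.02,.04,.04],x_scale=.01);print(s.x,s.fun.round(2))
z=s.x[1]
def f2(v,z):
    y,x1,x2=v
    u=lambda a,b:np.array([a/4+230-.375,b/4+220-.375])
    return np.concatenate([proj("scene",jw(j,(x1,y,z)))[0]-u(265,150),proj("scene",jw(j,(x2,y,z)))[0]-u(312,172)])
for zz in(z,.03,.036,.04,.045): t=least_squares(f2,[-.04,.02,.04],args=(zz,),x_scale=.01);print(zz,t.x,t.fun.round(2))
mk=least_squares(lambda v:proj("scene",jw(j,(v[0],v[1],.0285)))[0]-(np.array([317,181])/4+[230,220]-.375),[.05,-.04],x_scale=.01);print(mk.x)
```

```text
[-0.12883599  0.04377391  0.01081593  0.0521584   0.03483763] [-0.38  0.77  0.38 -0.76 -0.    0.  ]
0.04377390990685455 [-0.04443223  0.0254048   0.05118718] [-0.04  0.09  0.04 -0.09]
0.03 [-0.03728255  0.02031084  0.04667759] [-0.04  0.09  0.04 -0.09]
0.036 [-0.040397   0.0225298  0.048642 ] [-0.04  0.09  0.04 -0.09]
0.04 [-0.04247329  0.02400911  0.0499516 ] [-0.04  0.09  0.04 -0.09]
0.045 [-0.04506867  0.02585824  0.05158861] [-0.04  0.09  0.04 -0.09]
[ 0.05077638 -0.04000842]
```

send_rows([
  {"x": 0,"y": 0,"z": 0,"ax": 0,"ay": 0,"az": 0},
  {"x": 0,"y": 0,"z": 0,"ax": 0,"ay": 0,"az": 0},
  {"x": 0,"y": 0,"z": 0,"ax": 0,"ay": 0,"az": 0},
  {"x": 0,"y": 0,"z": 0,"ax": 0,"ay": 0,"az": 0},
  {"x": 0,"y": 0,"z": -30,"ax": 0,"ay": 0,"az": 0},
  {"x": 0,"y": 0,"z": -70,"ax": 0,"ay": 0,"az": 0},
  {"x": 0,"y": 0,"z": -110,"ax": 0,"ay": 0,"az": 0},
  {"x": 0,"y": 0,"z": -120,"ax": 0,"ay": 0,"az": 0},
], claw=0)

```text
time_s: 4.62
ee_pos: [0.5493, 0.0255, 0.1822]
tool_rot: [[-0.082, 0.997, 0.006], [0.997, 0.082, 0.001], [0.0, 0.006, -1.0]]
wrist_force: [1.8, -0.3, 0.4]
gripper_width: 0.0857
gripper_force: 0.0
```

```bash
python3 go.py 0 .115 .17 4.5
```

```text
shift [155.9  -2.3  12.2] turn [ 0.4  0.  -4.6] t 4.6167 jigpos [  2.  -40.9 182.2] F [ 1.8 -0.3  0.4] tz -0.03 w 0.0857 gf 0.0 q [-22.  27.  19. 119. -14.  36.  11.]
```

send_rows([
  {"x": 156,"y": 0,"z": 10,"ax": 0,"ay": 0,"az": -4.6},
  {"x": 156,"y": 0,"z": 10,"ax": 0,"ay": 0,"az": -4.6},
  {"x": 156,"y": 0,"z": 10,"ax": 0,"ay": 0,"az": -4.6},
  {"x": 156,"y": 0,"z": 10,"ax": 0,"ay": 0,"az": -4.6},
  {"x": 156,"y": 0,"z": 10,"ax": 0,"ay": 0,"az": -4.6},
  {"x": 156,"y": 0,"z": 10,"ax": 0,"ay": 0,"az": -4.6},
  {"x": 156,"y": 0,"z": 10,"ax": 0,"ay": 0,"az": -4.6},
])

```text
time_s: 5.2
ee_pos: [0.5341, 0.1808, 0.1671]
tool_rot: [[-0.163, 0.987, -0.0], [0.987, 0.163, -0.001], [-0.001, -0.0, -1.0]]
wrist_force: [0.5, -1.1, -0.1]
gripper_width: 0.0859
gripper_force: 0.0
```

```bash
python3 - <<'E'
from rig import ctrl,cams
import cv2
import numpy as np
a=cams.get_image("scene")["pixels"][150:300,230:350,::-1]
b=cams.get_image("top")["pixels"][165:255,335:430,::-1]
a=cv2.resize(a,(480,600),interpolation=cv2.INTER_CUBIC);b=cv2.resize(b,(317,300),interpolation=cv2.INTER_CUBIC)
c=np.zeros((600,797,3),np.uint8);c[:,:480]=a;c[:300,480:]=b
cv2.imwrite("pics/s3.png",c)
E
python3 go.py 0 .115 .098 4.5
```

```text
shift [ 1.  -0.  69.4] turn [ 0.  0. -0.] t 5.3 jigpos [1.000e-01 1.141e+02 1.674e+02] F [-0.5 -0.5  0.5] tz 0.0 w 0.0854 gf 0.0 q [-37.  29.  18. 117. -14.  36.  -0.]
```

View pics/s3.png

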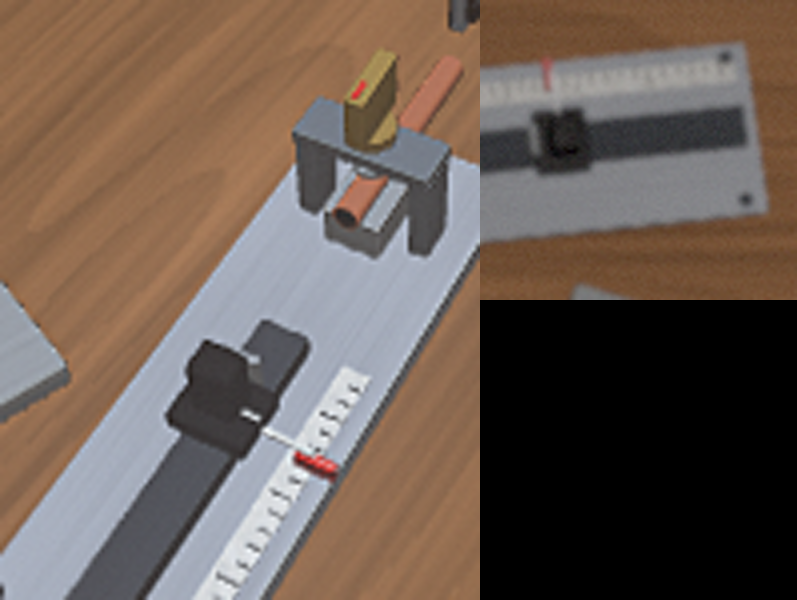

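The wing is unobstructed at (370,100). In the top view the needle at about (557,100) seems slightly on the −y side of the clip at (547,72), so I'll measure that sub-pixel.

Run:
```python
from rig import ctrl,cams
from h import *
im=[cams.get_image("top")["pixels"].astype(float) for _ in range(6)]; a=np.mean(im,0)
cal(cams); j=np.load("jig.npy")
red=np.clip(a[:,:,0]-a[:,:,1]-40,0,None); sub=red[178:196,345:368]
yy,xx=np.mgrid[178:196,345:368]; mu,mv=(sub*xx).sum()/sub.sum(),(sub*yy).sum()/sub.sum(); print("marker px",mu,mv)
m=least_squares(lambda v:proj("top",jw(j,(v[0],v[1],.0275)))[0]-[mu,mv],[.05,-.04],x_scale=.01).x; print("marker jig",m)
print(a[180:208,348:372].mean(2).round().astype(int))
for z in(.036,.04,.045):
  for y in(-.036,-.04,-.044): print(z,y,proj("top",jw(j,[(x,y,z) for x in(.02,.03,.04,.05)])).round(1).tolist())
print("griptop",proj("top",jw(j,[(x,y,.081) for x,y in((-.012,-.05),(.012,-.05),(.012,-.03),(-.012,-.03))])).round(1).tolist())
```

```text
marker px 354.42884431709643 183.36771728748806
marker jig [ 0.05773562 -0.03966545]
[[ 82  84  83  82  81  81  84  83  83  83  82  82  83  84  84  82  84  85
   84  83  82  84  84  86]
 [ 84  81  82  82  84  83  86  88  86  82  84  87  86  85  87  90  91  93
   90  92  92  93  95  99]
 [ 83  83  83  85  86  87  96  99  92  88  91  94  94 100 104 107 111 111
  111 111 110 112 115 116]
 [ 89  92  93  96  97  97 103 108 106 108 110 114 113 117 122 124 127 130
  130 129 128 128 129 130]
 [110 111 113 116 116 111 109 115 122 127 130 130 131 130 133 134 134 136
  133 134 135 133 134 136]
 [129 131 130 132 129 121 112 121 133 137 137 135 135 135 134 136 135 135
  135 135 134 135 136 136]
 [135 135 135 136 133 123 113 127 142 145 140 136 137 137 140 140 139 140
  142 139 138 143 144 144]
 [135 135 136 136 136 125 113 130 148 152 145 141 143 147 148 146 145 149
  151 146 143 152 157 152]
 [142 144 142 142 143 134 118 129 152 160 155 148 147 155 158 153 150 156
  158 151 146 156 163 156]
 [150 154 149 149 152 142 122 131 155 163 161 152 147 156 160 155 152 159
  162 154 149 157 163 159]
 [154
[... 1882 characters left out ...]
, 186.0]]
0.036 -0.04 [[356.9, 198.7], [356.3, 194.4], [355.8, 190.1], [355.3, 185.9]]
0.036 -0.044 [[358.6, 198.5], [358.1, 194.2], [357.5, 189.9], [357.0, 185.7]]
0.04 -0.036 [[355.3, 198.5], [354.7, 194.2], [354.2, 190.0], [353.7, 185.7]]
0.04 -0.04 [[357.0, 198.4], [356.5, 194.1], [355.9, 189.8], [355.4, 185.5]]
0.04 -0.044 [[358.8, 198.2], [358.2, 193.9], [357.7, 189.6], [357.2, 185.3]]
0.045 -0.036 [[355.5, 198.2], [354.9, 193.8], [354.4, 189.5], [353.9, 185.2]]
0.045 -0.04 [[357.2, 198.0], [356.7, 193.6], [356.1, 189.3], [355.6, 185.0]]
0.045 -0.044 [[359.0, 197.8], [358.4, 193.5], [357.9, 189.2], [357.3, 184.9]]
griptop [[365.0, 208.9], [363.6, 198.1], [354.5, 199.1], [355.8, 209.9]]
```

The needle reads y ≈ −42 mm against the clip's −39.7 mm, which is within tolerance. Now I'll go down onto the wing.

send_rows([
  {"x": 1,"y": 0,"z": 30,"ax": 0,"ay": 0,"az": 0},
  {"x": 1,"y": 0,"z": 55,"ax": 0,"ay": 0,"az": 0},
  {"x": 1,"y": 0,"z": 68,"ax": 0,"ay": 0,"az": 0},
  {"x": 1,"y": 0,"z": 68,"ax": 0,"ay": 0,"az": 0},
  {"x": 1,"y": 0,"z": 68,"ax": 0,"ay": 0,"az": 0},
])

```text
time_s: 6.12
ee_pos: [0.5339, 0.1821, 0.099]
tool_rot: [[-0.163, 0.987, -0.001], [0.987, 0.163, -0.001], [-0.0, -0.001, -1.0]]
wrist_force: [0.4, -1.0, 1.0]
gripper_width: 0.085
gripper_force: 0.0
```

send_rows([
  {"x": 0,"y": 0,"z": 0,"ax": 0,"ay": 0,"az": 0},
  {"x": 0,"y": 0,"z": 0,"ax": 0,"ay": 0,"az": 0},
  {"x": 0,"y": 0,"z": 0,"ax": 0,"ay": 0,"az": 0},
  {"x": 0,"y": 0,"z": 0,"ax": 0,"ay": 0,"az": 0},
  {"x": 0,"y": 0,"z": 0,"ax": 0,"ay": 0,"az": 0},
  {"x": 0,"y": 0,"z": 0,"ax": 0,"ay": 0,"az": 0},
  {"x": 0,"y": 0,"z": 0,"ax": 0,"ay": 0,"az": 0},
  {"x": 0,"y": 0,"z": 0,"ax": 0,"ay": 0,"az": 0},
], claw=1, force=40)

```text
time_s: 6.78
ee_pos: [0.5333, 0.1824, 0.0997]
tool_rot: [[-0.163, 0.987, -0.001], [0.987, 0.163, 0.0], [0.0, -0.001, -1.0]]
wrist_force: [-3.7, -1.2, 7.6]
gripper_width: 0.0115
gripper_force: 40.2
```

```bash
python3 go.py 0 .115 .098 -90
```

```text
shift [-1.9  0.6  1.7] turn [-0.1  0.  94.6] t 6.7833 jigpos [ -0.8 116.8  99.7] F [-3.7 -1.2  7.6] tz -0.01 w 0.0115 gf 40.2 q [-34.  35.  14. 120. -17.  27.   2.]
```

send_rows([
  {"x": -0.5,"y": 0,"z": 0,"ax": 0,"ay": 0,"az": 4},
  {"x": -1,"y": 0,"z": 0,"ax": 0,"ay": 0,"az": 10},
  {"x": -1,"y": 0,"z": 0,"ax": 0,"ay": 0,"az": 16},
  {"x": -1,"y": 0,"z": 0,"ax": 0,"ay": 0,"az": 22},
  {"x": -1,"y": 0,"z": 0,"ax": 0,"ay": 0,"az": 28},
  {"x": -1,"y": 0,"z": 0,"ax": 0,"ay": 0,"az": 34},
  {"x": -1,"y": 0,"z": 0,"ax": 0,"ay": 0,"az": 38},
  {"x": -1,"y": 0,"z": 0,"ax": 0,"ay": 0,"az": 40},
])

```text
time_s: 7.45
ee_pos: [0.5357, 0.1819, 0.0998]
tool_rot: [[0.512, 0.859, 0.003], [0.859, -0.512, 0.0], [0.002, 0.002, -1.0]]
wrist_force: [4.2, 1.7, 0.4]
gripper_width: 0.0114
gripper_force: 39.6
```

```bash
python3 go.py 0 .115 .098 -90
```

```text
shift [-1.8 -0.6  1.8] turn [ 0.1 -0.2 54.4] t 7.45 jigpos [  1.5 116.1  99.8] F [4.2 1.7 0.4] tz 0.08 w 0.0114 gf 39.6 q [-41.  36.  25. 120. -31.  30. -24.]
```

send_rows([
  {"x": -0.5,"y": -0.5,"z": 0,"ax": 0,"ay": 0,"az": 5},
  {"x": -1,"y": -0.5,"z": 0,"ax": 0,"ay": 0,"az": 11},
  {"x": -1,"y": -0.5,"z": 0,"ax": 0,"ay": 0,"az": 17},
  {"x": -1,"y": -0.5,"z": 0,"ax": 0,"ay": 0,"az": 23},
  {"x": -1,"y": -0.5,"z": 0,"ax": 0,"ay": 0,"az": 29},
  {"x": -1,"y": -0.5,"z": 0,"ax": 0,"ay": 0,"az": 35},
  {"x": -1,"y": -0.5,"z": 0,"ax": 0,"ay": 0,"az": 41},
  {"x": -1,"y": -0.5,"z": 0,"ax": 0,"ay": 0,"az": 44},
])

```text
time_s: 8.12
ee_pos: [0.5373, 0.1797, 0.0999]
tool_rot: [[0.966, 0.26, 0.008], [0.26, -0.966, -0.002], [0.007, 0.004, -1.0]]
wrist_force: [12.8, -3.2, -6.8]
gripper_width: 0.0117
gripper_force: 39.2
```

```bash
python3 go.py 0 .115 .098 -90
```

```text
shift [-2.7 -1.7  1.8] turn [ 0.2 -0.4 10.2] t 8.1167 jigpos [  2.9 113.8  99.9] F [12.8 -3.2 -6.8] tz 0.08 w 0.0117 gf 39.2 q [-49.  40.  38. 121. -44.  34. -54.]
```

send_rows([
  {"x": 1,"y": 0,"z": 0,"ax": 0,"ay": 0,"az": 2},
  {"x": 1.5,"y": 0,"z": 0,"ax": 0,"ay": 0,"az": 4},
  {"x": 1.5,"y": 0,"z": 0,"ax": 0,"ay": 0,"az": 6},
  {"x": 1.5,"y": 0,"z": 0,"ax": 0,"ay": 0,"az": 8},
  {"x": 1.5,"y": 0,"z": 0,"ax": 0,"ay": 0,"az": 10},
  {"x": 1.5,"y": 0,"z": 0,"ax": 0,"ay": 0,"az": 10},
])

```text
time_s: 8.62
ee_pos: [0.5374, 0.1791, 0.0998]
tool_rot: [[0.996, 0.091, 0.005], [0.091, -0.996, -0.003], [0.005, 0.003, -1.0]]
wrist_force: [8.0, -5.9, -2.0]
gripper_width: 0.0115
gripper_force: 39.9
```

```bash
python3 go.py 0 .115 .098 -90
```

```text
shift [-3.  -1.8  1.8] turn [ 0.2 -0.3  0.4] t 8.6167 jigpos [  3.  113.2  99.8] F [ 8.  -5.9 -2. ] tz -0.05 w 0.0115 gf 39.9 q [-50.  41.  40. 121. -46.  35. -62.]
```

send_rows([
  {"x": 0.5,"y": -0.5,"z": 0,"ax": 0,"ay": 0,"az": 2},
  {"x": 0.5,"y": -0.5,"z": 0,"ax": 0,"ay": 0,"az": 4},
  {"x": 0.5,"y": -0.5,"z": 0,"ax": 0,"ay": 0,"az": 5},
  {"x": 0.5,"y": -0.5,"z": 0,"ax": 0,"ay": 0,"az": 5},
  {"x": 0.5,"y": -0.5,"z": 0,"ax": 0,"ay": 0,"az": 5},
])

```text
time_s: 9.03
ee_pos: [0.5377, 0.1792, 0.0999]
tool_rot: [[1.0, 0.009, 0.005], [0.009, -1.0, -0.004], [0.005, 0.004, -1.0]]
wrist_force: [7.4, -8.8, -0.2]
gripper_width: 0.0118
gripper_force: 72.0
```

```bash
python3 go.py 0 .115 .098 -90
```

```text
shift [-3.4 -1.5  1.9] turn [ 0.3 -0.3 -4.3] t 9.0333 jigpos [  3.3 113.2  99.9] F [ 7.4 -8.8 -0.2] tz 1.61 w 0.0118 gf 72.0 q [-51.  41.  42. 121. -48.  36. -65.]
```

Torque rose to 1.6 N m, so the screw is seated. Backing off by a quarter turn.

send_rows([
  {"x": 0,"y": 0,"z": 0,"ax": 0,"ay": 0,"az": -4},
  {"x": 0,"y": -0.5,"z": 0,"ax": 0,"ay": 0,"az": -10},
  {"x": 0,"y": -0.5,"z": 0,"ax": 0,"ay": 0,"az": -16},
  {"x": -0.5,"y": -1,"z": 0,"ax": 0,"ay": 0,"az": -22},
  {"x": -0.5,"y": -1.5,"z": 0,"ax": 0,"ay": 0,"az": -28},
  {"x": -0.5,"y": -2,"z": 0,"ax": 0,"ay": 0,"az": -34},
  {"x": -1,"y": -2,"z": 0,"ax": 0,"ay": 0,"az": -40},
  {"x": -1,"y": -2,"z": 0,"ax": 0,"ay": 0,"az": -46},
])

```text
time_s: 9.7
ee_pos: [0.5364, 0.1817, 0.0998]
tool_rot: [[0.687, 0.727, 0.005], [0.727, -0.687, -0.002], [0.002, 0.005, -1.0]]
wrist_force: [5.6, -5.7, -1.2]
gripper_width: 0.0118
gripper_force: 40.0
```

```bash
python3 go.py 0 .115 .098 -2.5
```

```text
shift [-2.2 -0.9  1.8] turn [  0.3   0.  -45.7] t 9.7 jigpos [  2.2 115.8  99.8] F [ 5.6 -5.7 -1.2] tz 0.01 w 0.0118 gf 40.0 q [-44.  37.  29. 120. -35.  31. -33.]
```

send_rows([
  {"x": 0,"y": -0.5,"z": 0,"ax": 0,"ay": 0,"az": -6},
  {"x": 0,"y": -1,"z": 0,"ax": 0,"ay": 0,"az": -12},
  {"x": 0,"y": -1,"z": 0,"ax": 0,"ay": 0,"az": -18},
  {"x": 0,"y": -1.5,"z": 0,"ax": 0,"ay": 0,"az": -24},
  {"x": 0,"y": -1.5,"z": 0,"ax": 0,"ay": 0,"az": -30},
  {"x": 0,"y": -1.5,"z": 0,"ax": 0,"ay": 0,"az": -36},
  {"x": 0,"y": -1.5,"z": 0,"ax": 0,"ay": 0,"az": -42},
  {"x": 0,"y": -1.5,"z": 0,"ax": 0,"ay": 0,"az": -45},
])

```text
time_s: 10.37
ee_pos: [0.5337, 0.1827, 0.0998]
tool_rot: [[-0.029, 1.0, 0.001], [1.0, 0.029, -0.001], [-0.001, 0.001, -1.0]]
wrist_force: [0.3, -6.0, 4.7]
gripper_width: 0.0114
gripper_force: 40.8
```

send_rows([
  {"x": 0,"y": 0,"z": 0,"ax": 0,"ay": 0,"az": 0},
  {"x": 0,"y": 0,"z": 0,"ax": 0,"ay": 0,"az": 0},
  {"x": 0,"y": 0,"z": 0,"ax": 0,"ay": 0,"az": 0},
  {"x": 0,"y": 0,"z": 0,"ax": 0,"ay": 0,"az": 0},
])

```text
time_s: 10.7
ee_pos: [0.5336, 0.1828, 0.0998]
tool_rot: [[-0.023, 1.0, 0.001], [1.0, 0.023, -0.001], [-0.002, 0.001, -1.0]]
wrist_force: [1.3, -6.3, 5.0]
gripper_width: 0.011
gripper_force: 40.8
```

```bash
python3 - <<'E'
from rig import ctrl,cams
import cv2
a=cams.get_image("scene")["pixels"][130:330,200:400,::-1]
cv2.imwrite("pics/s4.png",cv2.resize(a,None,fx=3,fy=3,interpolation=cv2.INTER_CUBIC))
E
python3 go.py 0 .115 .098 -2.5
```

```text
shift [-2.1  0.5  1.8] turn [ 0.1  0.1 -1. ] t 10.75 jigpos [ -0.4 117.2  99.8] F [ 1.3 -6.2  5.5] tz 0.04 w 0.0113 gf 40.8 q [-36.  35.  17. 120. -20.  28.  -3.]
```

View pics/s4.png

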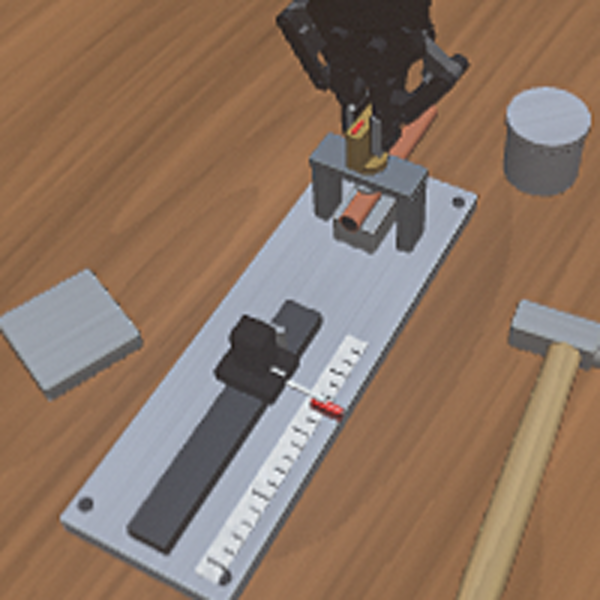

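The wing is gripped between the fingers at about (365,135) with its dash towards −y. The stop at (255,355) is lined up with the clip at (327,408), and the bystanders are untouched. Handing in.

```bash
python3 -c "
from rig import ctrl
print(ctrl.hand_in())"
```

```text
the job is handed in; nothing more can be done
None
```

I handed the job in at about 11 s; no pass/fail result came back. The stop is about 2.5 mm from the marker by my camera measurement (limit 5 mm), and the screw was seated, then backed off a quarter turn and still gripped at about 40 N. The block, tin and hammer look unmoved.

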